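# Finish the soup mise en place

## Robot

A 6-joint arm with a two-finger parallel gripper is mounted at the origin on the work surface. World frame = base frame: x ahead of the robot, y to its left, z up, the work surface at z = 0. Lengths are in m, angles in degrees, forces in N, time in s.
With the tool pointing down it reaches from about 0.4 to 0.825 m from the base axis. Payload 7 kg.
Tool frame: the origin (TCP) lies at the very end of the fingers, on their centre line; the grasp point (between the pads) lies 19 mm behind it; z points along the fingers, y is the line along which they close (so a half turn about z gives the same grasp; the last joint's range is limited). The gripper opens to 88 mm and grips with 3 to 60 N. Pads are 19 mm wide; open, the fingers measure 130 mm over their backs; the gripper's body (78 mm by 193 mm) begins 47 mm behind the grasp point.
Start: joints at [-53.222, 20.546, 0.682, 0, -70.136, -16.507], TCP at [0.234, -0.633, 0.227] pointing down, gripper open.
Joint ranges: [-176.03, 176.03], [-82.01, 121.73], [-58.28, 71.71], [-173.87, 95.51], [-174.79, -0.11], [-173.66, 173.66]. Speed limits (degrees/s): [136.94, 136.94, 172.46, 180, 180, 180].

## Interface

Orientations are given as [roll, pitch, yaw] about the fixed x, y, z axes, in that order (R = Rz(yaw) Ry(pitch) Rx(roll)).
In Python, from plant import ctrl, cams, workorder gives the robot as it stands.
- The arm moves only by the tool play_rows, never from a script. Its argument "motion" is a list of rows, each an object of numbers: "x", "y", "z": the shift along the tool's x, y, z normalised to -1 to 1, where 1 is 0.025 m; "rx", "ry", "rz": the turn, a rotation vector about the tool's x, y, z normalised to -1 to 1, where 1 is 4 degrees. A call has 1 to 20 rows; each row shifts and turns the commanded pose from where the row before left it, along the tool's axes as they then stand; what a row does not reach is not made up. A row lasts 1/8 s, in which the tool goes at most 62.5 mm and 10.7 degrees, less where a joint would pass 70% of its speed; a pose out of reach is approached as far as the arm can. A call with a number of a shift or a turn outside -1 to 1 is refused whole. A call with a gripper value outside its range is refused whole. "fingers" is the opening, from -1 (shut) to 1 (fully open), set as the call begins (left out, the last holds). The fingers move at their own pace and stop on an object; the grip force is fixed at half the most. Time passes only in rows, so rows that do not move let the fingers close. It gives the time, the measured TCP pose, the force, the opening and the grip force at its end, in the units of the state.
- ctrl.get_obs(): the state, without advancing time (a new reading comes with each control period).
- cams.snapshot(name): name is "scene" or "top"; returns the picture (384x512x3 uint8, blue, green, red); there is no depth.
- cams.get_calibration(name): a dict with "vertical_fov" (degrees; the focal length in pixels is half the picture's height over the tangent of half this angle, whatever the lens; pixels are square), "cx", "cy" (the principal point, pixels), "position" and "rotation" of the camera in the world. Camera axes: x right, y up, looking along -z (the intrinsics and any distortion apply to the point x, -y, -z); pixel columns grow to the right and rows downward; lengths in m; the calibration is good to about 2 mm. A picture is of the moment at which its call begins. get_calibration takes no time and is no camera call.
- workorder.close_job(): hands the job in; it is judged then, once.
The state is a dict: "clock": time; "joint_pos": joint angles; "qvel": joint speeds; "tau": joint torques, N m; "tool_pos": TCP position; "orientation": TCP orientation; "force": force on the tool from outside, world axes, zero at the start; "moment": the same for the moment, N m; "opening": finger opening in m; "gripper_force": force on a finger pad.
Only numpy, scipy, OpenCV 4.12 (cv2) and the standard library are available. Lean on these libraries where they do the work, as an engineer would, in place of code of your own. Each camera call takes 0.05 s, during which the arm holds its last target. There are 200 camera calls.

## Task

Finish sorting the soup vegetables: take the four good pieces left on the chopping board (courgette round, leek length, parsnip chunk, celeriac block) and put each into the steel insert that already holds its own kind, down on the insert's floor beside the pieces there, not on top of them. Leave the two trimmings, the courgette's stalk end and the parsnip's crown, where they are on the board.

Things in the scene. Friction and masses are not known exactly. Their poses are not given: they have to be found in the camera images.
- courgette_round: Thick courgette slice to be kept: a disc 42 mm across and 26 mm high, lying on a flat cut face; green skin round the side, pale flesh with seeds on the flat top. Origin at its centre, 13 mm above the board; z along its axis. Stands loose on the white chopping board, whose top is 12 mm above the worktop.
- leek_length: Short length of leek to be kept: a pale green cylinder 32 mm across and 36 mm high, standing on end, with concentric rings on its flat top. Origin at its centre, 18 mm above the board; z along its axis. Stands loose on the white chopping board, whose top is 12 mm above the worktop.
- parsnip_chunk: Parsnip chunk to be kept: ivory, round, slightly tapered, 34 mm across at the bottom and 30 mm at the top, 38 mm high, flat at both ends with a darker core in the top. Origin at its centre, 19 mm above the board; z along its axis. Stands loose on the white chopping board, whose top is 12 mm above the worktop.
- celeriac_block: Celeriac block to be kept: ivory block with rounded edges, 38 mm along its x, 34 mm along its y, 30 mm high. Origin at its centre, 15 mm above the board; z up. Stands loose on the white chopping board, whose top is 12 mm above the worktop.
- courgette_stalk_end: Trimming, to be left: the courgette's stalk end, a green dome 42 mm across with a stub of stalk on top, 40 mm high in all, cut face down. Origin on its axis 15 mm above the board. Stands loose on the white chopping board, whose top is 12 mm above the worktop.
- parsnip_crown: Trimming, to be left: the parsnip's crown, ivory, round, 40 mm across at its shoulder, with short leaf stubs on its rounded top, 46 mm high in all, cut face down. Origin on its axis 19 mm above the board. Stands loose on the white chopping board, whose top is 12 mm above the worktop.
- courgette_insert: Fixed open steel insert, 124 (x) by 104 (y) mm outside, 48 deep, walls and floor 2; one of four of the same heading, side by side in a steel holder, told apart by contents. Origin: centre of its underside, 4 mm above the worktop; z up. Holds two courgette rounds, fixed, in its -x half (x < -14 mm, up to 42 mm high); the rest, x -14 to +60, y -50 to +50 mm, is empty.
- leek_insert: Fixed open steel insert, 124 (x) by 104 (y) mm outside, 48 deep, walls and floor 2; one of four of the same heading, side by side in a steel holder, told apart by contents. Origin: centre of its underside, 4 mm above the worktop; z up. Holds two lengths of leek, fixed, in its -x half (x < -14 mm, up to 42 mm high); the rest, x -14 to +60, y -50 to +50 mm, is empty.
- parsnip_insert: Fixed open steel insert, 124 (x) by 104 (y) mm outside, 48 deep, walls and floor 2; one of four of the same heading, side by side in a steel holder, told apart by contents. Origin: centre of its underside, 4 mm above the worktop; z up. Holds two parsnip chunks, fixed, in its -x half (x < -14 mm, up to 42 mm high); the rest, x -14 to +60, y -50 to +50 mm, is empty.
- celeriac_insert: Fixed open steel insert, 124 (x) by 104 (y) mm outside, 48 deep, walls and floor 2; one of four of the same heading, side by side in a steel holder, told apart by contents. Origin: centre of its underside, 4 mm above the worktop; z up. Holds two celeriac blocks, fixed, in its -x half (x < -14 mm, up to 42 mm high); the rest, x -14 to +60, y -50 to +50 mm, is empty.
There are look-alikes about, which are no part of the job. Leave any turquoise look-alike of the celeriac_block alone.

How it is judged (in metres and radians):
At the end, for the whole second after the job is handed in: Each of the four pieces lies at rest on the floor of its own kind's insert: its centre within 60 mm (x) and 50 mm (y) of the insert's centre and less than 34 mm above the insert's underside. Both trimmings are within 50 mm of where they started (x of courgette_round in the frame of courgette_insert between -0.06 and 0.06 m and y of courgette_round in the frame of courgette_insert between -0.05 and 0.05 m and z of courgette_round in the frame of courgette_insert between 0 and 0.034 m and linear speed of each of courgette_round, leek_length, parsnip_chunk, celeriac_block below 0.02 m/s and x of leek_length in the frame of leek_insert between -0.06 and 0.06 m and y of leek_length in the frame of leek_insert between -0.05 and 0.05 m and z of leek_length in the frame of leek_insert between 0 and 0.034 m and x of parsnip_chunk in the frame of parsnip_insert between -0.06 and 0.06 m and y of parsnip_chunk in the frame of parsnip_insert between -0.05 and 0.05 m and z of parsnip_chunk in the frame of parsnip_insert between 0 and 0.034 m and x of celeriac_block in the frame of celeriac_insert between -0.06 and 0.06 m and y of celeriac_block in the frame of celeriac_insert between -0.05 and 0.05 m and z of celeriac_block in the frame of celeriac_insert between 0 and 0.034 m and distance of each of courgette_stalk_end, parsnip_crown from where it was at the start of the episode below 0.05 m); the robot touches nothing.
It fails at once if the courgette stalk end was moved more than 50 mm (distance of courgette_stalk_end from where it was at the start of the episode above 0.05 m).
It fails at once if the parsnip crown was moved more than 50 mm (distance of parsnip_crown from where it was at the start of the episode above 0.05 m).
It also fails if it takes over 99 s, if anything falls off the work surface, if the arm or the gripper's body presses on something with over 40 N, if the wrist force passes 120 N, or if a joint passes its speed limit or range.

## Working session

There is one attempt and no reset: what is moved stays moved. The work goes in short steps, Python scripts to look and compute and a tool call to move; the robot and the scene stay as the last step left them, time stands still between calls to the robot, and variables do not carry over. Pictures are saved under pics/ and viewed, at most 14 in all, crops included, and the job is handed in when it is done.

Besides the shell and the picture viewer there is one more tool, called after "Request:" by a JSON object that holds its "op" and its "data", one argument or row to a line. play_rows: Moves the arm, as the interface text tells. Its arguments: {"type":"object","properties":{"motion":{"type":"array"},"fingers":{"type":"number"}},"required":["motion"]}

```bash
mkdir -p pics; ls; python3 - <<'E'
from plant import ctrl, cams
import cv2
for n in("top","scene"):
    cv2.imwrite(f"pics/{n}0.png",cams.snapshot(n)); print(cams.get_calibration(n))
print(ctrl.get_obs())
E
```

```text
pics
{'vertical_fov': 44.90515848419692, 'cx': 253.9298006118699, 'cy': 190.65965276631508, 'position': array([ 0.38516585, -0.04923461,  1.09314693]), 'rotation': array([  7.35547931,  -0.18309812, -89.19677061])}
{'vertical_fov': 53.76393212542112, 'cx': 254.14054417899789, 'cy': 194.70787947503987, 'position': array([ 0.84783424, -0.38513436,  0.71925152]), 'rotation': array([34.12361998,  0.26163809, 42.80869316])}
{'clock': 0.1, 'joint_pos': array([-5.32202699e+01,  2.05875895e+01,  6.37958526e-01, -1.75149368e-02,
       -7.01358852e+01, -1.65072235e+01]), 'qvel': array([ 0.00101017, -0.12193242,  0.11145929,  0.09191855, -0.1072347 ,
        0.03116575]), 'tau': array([-1.26188821e-03, -5.84164310e+01,  2.93749791e+01,  7.01554924e+00,
        1.01432964e-02, -5.50372965e-05]), 'tool_pos': array([ 0.23369689, -0.63277729,  0.22570607]), 'orientation': array([ 1.79913330e+02, -8.51313811e-03, -1.59733451e+02]), 'force': array([-0.15460312,  0.06066608, -0.11478334]), 'moment': array([ 0.02368687, -0.00556936,  0.02257237]), 'gripper_force': 0.0, 'opening': 0.08802049351396532}
```

View pics/top0.png

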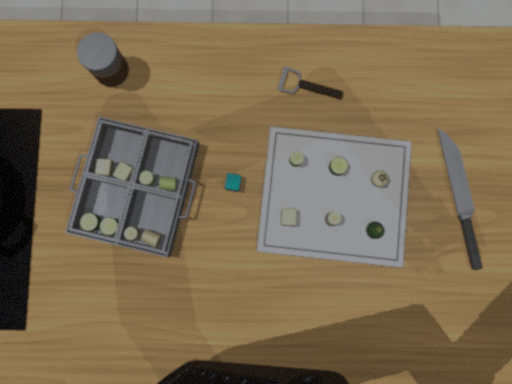

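View pics/scene0.png

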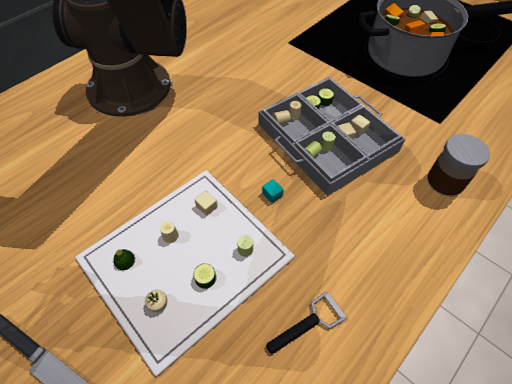

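The top view shows celeriac at (289,217), parsnip chunk at (334,218), leek at (297,158), courgette round at (339,166), crown at (380,178), stalk end at (375,230), and a turquoise decoy at (233,182). Inserts are at (75–195, 120–250). I'll take close crops next.

```bash
cat > h.py <<'E'
import numpy as np
from plant import ctrl, cams
from scipy.spatial.transform import Rotation as R
def cal(n):
    c=cams.get_calibration(n); f=192/np.tan(np.radians(c['vertical_fov']/2))
    return f,c['cx'],c['cy'],np.array(c['position']),R.from_euler('xyz',c['rotation'],degrees=True).as_matrix()
def p2w(n,u,v,z):
    f,cx,cy,p,M=cal(n); d=M@np.array([(u-cx)/f,-(v-cy)/f,-1]); return p+d*(z-p[2])/d[2]
def w2p(n,P):
    f,cx,cy,p,M=cal(n); q=M.T@(np.array(P)-p); return np.array([cx+f*q[0]/-q[2],cy-f*q[1]/-q[2]])
E
python3 - <<'E'
from h import *
import cv2
a=cv2.imread("pics/top0.png")
def crop(x,y,w,h,s,o):
    c=cv2.resize(a[y:y+h,x:x+w],None,fx=s,fy=s,interpolation=cv2.INTER_CUBIC)
    for i in range(0,w,10): cv2.putText(c,str(x+i),(i*s,8),0,.3,(0,0,255),1); cv2.line(c,(i*s,10),(i*s,16),(0,0,255),1)
    for i in range(0,h,10): cv2.putText(c,str(y+i),(0,i*s+4),0,.3,(0,0,255),1); 
    cv2.imwrite(o,c)
crop(260,140,145,110,5,"pics/b.png"); crop(65,115,140,145,4,"pics/i.png")
for n,(u,v,h) in dict(cel=(289,217,.042),par=(334,218,.05),leek=(297,158,.048),cou=(339,165.5,.038),crown=(380,178,.05),stalk=(375,230,.04)).items(): print(n,p2w("top",u,v,h).round(4))
E
```

```text
cel [ 0.4619 -0.131   0.042 ]
par [ 0.4605 -0.2315  0.05  ]
leek [ 0.5969 -0.1482  0.048 ]
cou [ 0.5828 -0.2461  0.038 ]
crown [ 0.553  -0.3369  0.05  ]
stalk [ 0.4354 -0.3259  0.04  ]
```

View pics/b.png

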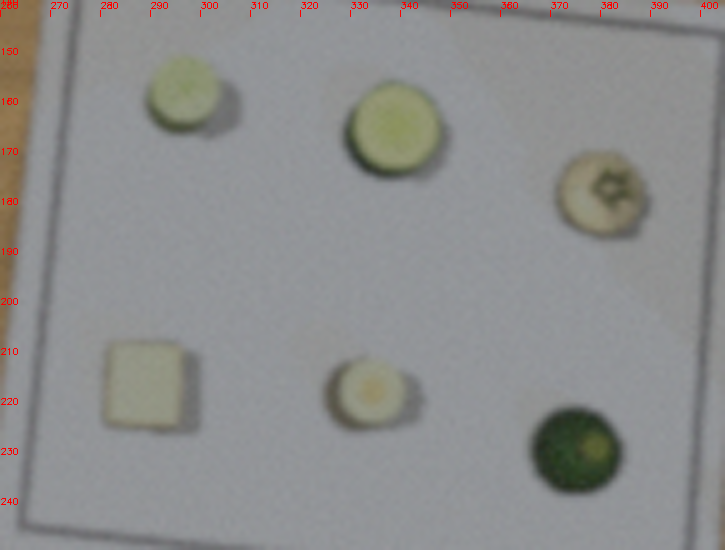

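View pics/i.png

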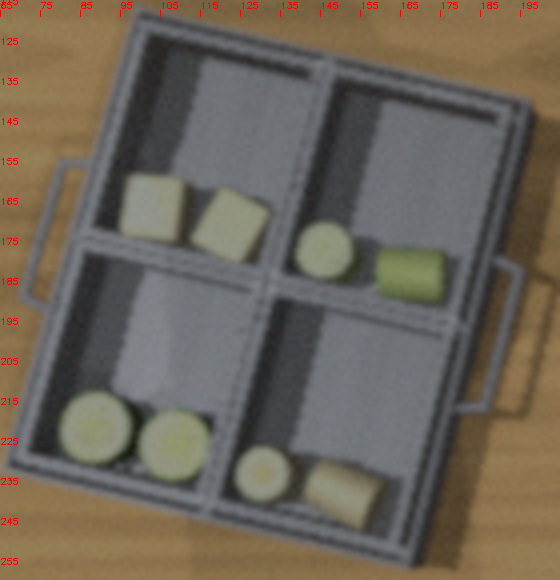

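Confirmed in the crops: the four good pieces are as chosen, the ridged ivory dome at (380,178) is the crown, and the dark green dome at (375,230) is the stalk end. Inserts: celeriac upper left, leek upper right, courgette lower left, parsnip lower right. In every one the free half is the image-upper one.

```bash
python3 - <<'E'
from h import *
for n,u,v,h in [("cel",289,216.8,.042),("par",334.6,218.2,.05),("leek",297.2,157.4,.048),("cou",339.4,165.2,.038)]: print(n,p2w("top",u,v,h).round(4))
c={k:p2w("top",u/4+65,v/4+115,.052)[:2] for k,(u,v) in dict(TL=(138,14),TR=(530,103),BR=(417,565),BL=(10,465),C=(270,283)).items()}
print(c); 
for a,b in ["BL TL".split(),"BR TR".split(),"TR TL".split(),"BR BL".split()]:
    d=c[b]-c[a]; print(a,b,np.linalg.norm(d),np.degrees(np.arctan2(d[1],d[0])))
ce=(c['TL']+c['TR']+c['BL']+c['BR'])/4; d=c['TL']-c['BL']+c['TR']-c['BR']; t=np.arctan2(d[1],d[0]); 
e=c['TL']-c['TR']+c['BL']-c['BR']; t2=np.arctan2(-e[0],e[1]);t=(t+t2)/2;print("centre",ce,np.degrees(t))
X=np.array([np.cos(t),np.sin(t)]);Y=np.array([-X[1],X[0]])
for n,sx,sy in [("cel",1,1),("leek",1,-1),("cou",-1,1),("par",-1,-1)]:
    o=ce+X*sx*.064+Y*sy*.054; g=o+X*.024; print(n,"insert",o.round(3),"goal",g.round(4),w2p("top",[*g,.006]).round(0),np.linalg.norm(g).round(3))
k=[p2w("top",u/5+260,v/5+140,.042)[:2] for u,v in [(105,427),(107,342),(184,342),(183,428)]]
for i in range(4):
    d=k[(i+1)%4]-k[i]; print(np.linalg.norm(d),np.degrees(np.arctan2(d[1],d[0])))
E
```

```text
cel [ 0.4623 -0.131   0.042 ]
par [ 0.4601 -0.2329  0.05  ]
leek [ 0.5983 -0.1487  0.048 ]
cou [ 0.5835 -0.2471  0.038 ]
{'TL': array([0.68202573, 0.30731758]), 'TR': array([0.63298102, 0.0801692 ]), 'BR': array([0.37023228, 0.1350476 ]), 'BL': array([0.42227831, 0.36400622]), 'C': array([0.52682732, 0.22396381])}
BL TL 0.26586148049458685 -12.311484974607087
BR TR 0.2684185826249775 -11.797353209716608
TR TL 0.2323828125891899 77.81602570820264
BR BL 0.23479957116258457 77.19336004913457
centre [0.52687934 0.22163515] -12.275053213200898
cel insert [0.601 0.261] goal [0.6243 0.2557] [126. 148.] 0.675
leek insert [0.578 0.155] goal [0.6014 0.1502] [170. 158.] 0.62
cou insert [0.476 0.288] goal [0.4993 0.2829] [112. 200.] 0.574
par insert [0.453 0.182] goal [0.4763 0.1774] [156. 210.] 0.508
0.0385641593230284 -0.9738583212983473
0.0349750473329489 -89.18020783316872
0.03901172081607149 179.46224712728596
0.03526080474298447 90.07961226371359
```

Request:
{"op": "play_rows", "data": {
  "motion": [
    {"rz":1,"z":0.4},
    {"rz":1,"z":0.4},
    {"rz":1,"z":0.4},
    {"rz":1,"z":0.4},
    {"rz":1,"z":0.4},
    {"rz":1,"z":0.4},
    {"rz":1,"z":0.4},
    {"rz":1,"z":0.4},
    {"rz":0.15,"z":0.4},
    {}
  ],
  "fingers": 1
}}

```text
$.motion[0]: bad value
```

```bash
cat > d.py <<'E'
import sys
from h import *
T={'cou':(.5835,-.2471),'par':(.4601,-.2329),'leek':(.5983,-.1487),'cel':(.4623,-.131),'gcel':(.6243,.2557),'gleek':(.6014,.1502),'gcou':(.4993,.2829),'gpar':(.4763,.1774)}
o=ctrl.get_obs(); p=o['tool_pos']; M=R.from_euler('xyz',o['orientation'],degrees=True).as_matrix()
print(o['clock'].__round__(2),p.round(4),o['orientation'].round(2),'open',round(o['opening'],4))
for a in sys.argv[1:]:
    t=np.array([*T[a],p[2]]); print(a,'units of 25mm, tool xyz:',(M.T@(t-p)/.025).round(2)); p=t
E
python3 d.py cou gcou leek gleek par gpar cel
```

```text
0.1 [ 0.2337 -0.6328  0.2257] [ 1.7991e+02 -1.0000e-02 -1.5973e+02] open 0.088
cou units of 25mm, tool xyz: [-1.847e+01  9.630e+00  1.000e-02]
gcou units of 25mm, tool xyz: [-4.18 21.05  0.03]
leek units of 25mm, tool xyz: [  2.27 -17.57  -0.03]
gleek units of 25mm, tool xyz: [-4.26 11.17  0.02]
par units of 25mm, tool xyz: [ 10.61 -12.42  -0.02]
gpar units of 25mm, tool xyz: [-6.29 15.17  0.02]
cel units of 25mm, tool xyz: [  4.8  -11.38  -0.02]
```

Request:
{"op": "play_rows", "data": {
  "motion": [
    {"x":0,"y":0,"z":0.4,"rx":0,"ry":0,"rz":1},
    {"x":0,"y":0,"z":0.4,"rx":0,"ry":0,"rz":1},
    {"x":0,"y":0,"z":0.4,"rx":0,"ry":0,"rz":1},
    {"x":0,"y":0,"z":0.4,"rx":0,"ry":0,"rz":1},
    {"x":0,"y":0,"z":0.4,"rx":0,"ry":0,"rz":1},
    {"x":0,"y":0,"z":0.4,"rx":0,"ry":0,"rz":1},
    {"x":0,"y":0,"z":0.4,"rx":0,"ry":0,"rz":1},
    {"x":0,"y":0,"z":0.4,"rx":0,"ry":0,"rz":1},
    {"x":0,"y":0,"z":0.4,"rx":0,"ry":0,"rz":0.15},
    {"x":0,"y":0,"z":0,"rx":0,"ry":0,"rz":0}
  ],
  "fingers": 1
}}

```text
clock: 1.35
tool_pos: [0.2335, -0.6326, 0.1353]
orientation: [179.9, -0.1, 167.7]
force: [0.1, -0.7, 1.0]
opening: 0.0875
gripper_force: 0.0
```

```bash
python3 d.py cou gcou leek gleek par gpar cel gcel
```

```text
1.35 [ 0.2335 -0.6326  0.1353] [ 1.7991e+02 -9.0000e-02  1.6773e+02] open 0.0875
cou units of 25mm, tool xyz: [-1.041e+01  1.804e+01  1.000e-02]
gcou units of 25mm, tool xyz: [ 7.79 20.    0.04]
leek units of 25mm, tool xyz: [ -7.54 -16.03  -0.04]
gleek units of 25mm, tool xyz: [ 2.42 11.71  0.02]
par units of 25mm, tool xyz: [  2.27 -16.17  -0.02]
gpar units of 25mm, tool xyz: [ 2.85 16.17  0.03]
cel units of 25mm, tool xyz: [ -2.07 -12.17  -0.02]
gcel units of 25mm, tool xyz: [-3.05 16.49  0.02]
```

Request:
{"op": "play_rows", "data": {
  "motion": [
    {"x":-0.58,"y":1,"z":0,"rx":0,"ry":0,"rz":0},
    {"x":-0.58,"y":1,"z":0,"rx":0,"ry":0,"rz":0},
    {"x":-0.58,"y":1,"z":0,"rx":0,"ry":0,"rz":0},
    {"x":-0.58,"y":1,"z":0,"rx":0,"ry":0,"rz":0},
    {"x":-0.58,"y":1,"z":0,"rx":0,"ry":0,"rz":0},
    {"x":-0.58,"y":1,"z":0,"rx":0,"ry":0,"rz":0},
    {"x":-0.58,"y":1,"z":0,"rx":0,"ry":0,"rz":0},
    {"x":-0.58,"y":1,"z":0,"rx":0,"ry":0,"rz":0},
    {"x":-0.58,"y":1,"z":0,"rx":0,"ry":0,"rz":0},
    {"x":-0.58,"y":1,"z":0,"rx":0,"ry":0,"rz":0},
    {"x":-0.58,"y":1,"z":0,"rx":0,"ry":0,"rz":0},
    {"x":-0.58,"y":1,"z":0,"rx":0,"ry":0,"rz":0},
    {"x":-0.58,"y":1,"z":0,"rx":0,"ry":0,"rz":0},
    {"x":-0.58,"y":1,"z":0,"rx":0,"ry":0,"rz":0},
    {"x":-0.58,"y":1,"z":0,"rx":0,"ry":0,"rz":0},
    {"x":-0.58,"y":1,"z":0,"rx":0,"ry":0,"rz":0},
    {"x":-0.58,"y":1,"z":0,"rx":0,"ry":0,"rz":0},
    {"x":-0.58,"y":1,"z":0,"rx":0,"ry":0,"rz":0},
    {"x":0,"y":0,"z":0,"rx":0,"ry":0,"rz":0},
    {"x":0,"y":0,"z":0,"rx":0,"ry":0,"rz":0}
  ]
}}

```text
clock: 3.85
tool_pos: [0.5848, -0.2493, 0.1367]
orientation: [-180.0, 0.0, 167.7]
force: [-0.6, -0.0, -0.5]
opening: 0.0876
gripper_force: 0.0
```

```bash
python3 d.py cou; python3 -c "
from h import *;import cv2
a=cams.snapshot('scene');cv2.imwrite('pics/s1.png',cv2.resize(a[170:370,60:310],None,fx=3,fy=3,interpolation=2))"
```

```text
3.85 [ 0.5848 -0.2493  0.1367] [-180.      0.    167.72] open 0.0876
cou units of 25mm, tool xyz: [ 0.07  0.08 -0.  ]
```

View pics/s1.png

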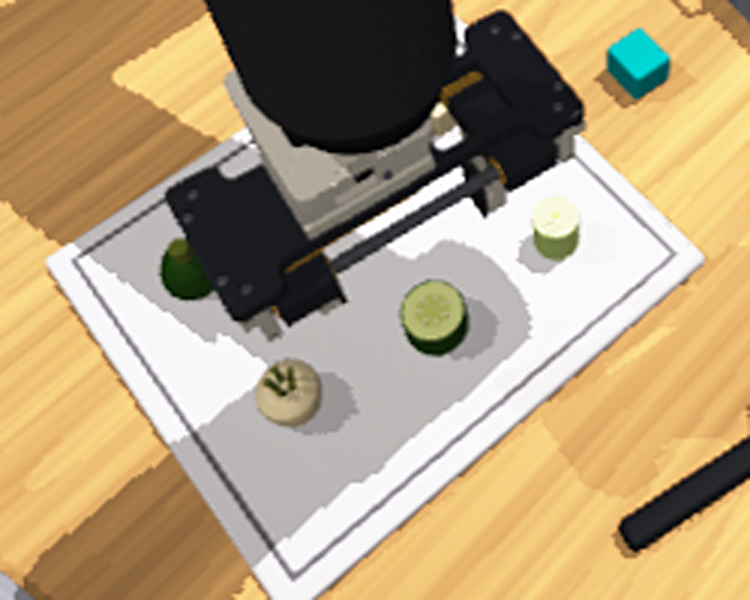

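Request:
{"op": "play_rows", "data": {
  "motion": [
    {"x":0.07,"y":0.08,"z":0.4,"rx":0,"ry":0,"rz":0},
    {"x":0,"y":0,"z":0.6,"rx":0,"ry":0,"rz":0},
    {"x":0,"y":0,"z":0.6,"rx":0,"ry":0,"rz":0},
    {"x":0,"y":0,"z":0.6,"rx":0,"ry":0,"rz":0},
    {"x":0,"y":0,"z":0.6,"rx":0,"ry":0,"rz":0},
    {"x":0,"y":0,"z":0.6,"rx":0,"ry":0,"rz":0},
    {"x":0,"y":0,"z":0.6,"rx":0,"ry":0,"rz":0},
    {"x":0,"y":0,"z":0.4,"rx":0,"ry":0,"rz":0},
    {"x":0,"y":0,"z":0.3,"rx":0,"ry":0,"rz":0},
    {"x":0,"y":0,"z":0.1,"rx":0,"ry":0,"rz":0},
    {"x":0,"y":0,"z":0,"rx":0,"ry":0,"rz":0},
    {"x":0,"y":0,"z":0,"rx":0,"ry":0,"rz":0}
  ],
  "fingers": 0.4
}}

```text
clock: 5.4
tool_pos: [0.584, -0.247, 0.0171]
orientation: [180.0, 0.1, 167.7]
force: [-0.2, 0.3, 0.2]
opening: 0.061
gripper_force: 0.0
```

Request:
{"op": "play_rows", "data": {
  "motion": [
    {"x":0,"y":0,"z":0.1,"rx":0,"ry":0,"rz":0},
    {"x":0,"y":0,"z":0,"rx":0,"ry":0,"rz":0}
  ]
}}

```text
clock: 5.65
tool_pos: [0.5835, -0.2469, 0.014]
orientation: [180.0, -0.0, 167.7]
force: [0.3, -0.8, -0.7]
opening: 0.0614
gripper_force: 0.0
```

Request:
{"op": "play_rows", "data": {
  "motion": [
    {"x":0,"y":0,"z":0,"rx":0,"ry":0,"rz":0},
    {"x":0,"y":0,"z":0,"rx":0,"ry":0,"rz":0},
    {"x":0,"y":0,"z":0,"rx":0,"ry":0,"rz":0},
    {"x":0,"y":0,"z":0,"rx":0,"ry":0,"rz":0},
    {"x":0,"y":0,"z":0,"rx":0,"ry":0,"rz":0},
    {"x":0,"y":0,"z":0,"rx":0,"ry":0,"rz":0}
  ],
  "fingers": -1
}}

```text
clock: 6.4
tool_pos: [0.5836, -0.247, 0.0141]
orientation: [180.0, 0.0, 167.7]
force: [0.2, -0.3, -0.2]
opening: 0.0411
gripper_force: 30.0
```

Request:
{"op": "play_rows", "data": {
  "motion": [
    {"x":0,"y":0,"z":-0.3,"rx":0,"ry":0,"rz":0},
    {"x":0,"y":0,"z":-0.6,"rx":0,"ry":0,"rz":0},
    {"x":0,"y":0,"z":-0.9,"rx":0,"ry":0,"rz":0},
    {"x":0,"y":0,"z":-0.9,"rx":0,"ry":0,"rz":0},
    {"x":0,"y":0,"z":-0.9,"rx":0,"ry":0,"rz":0},
    {"x":0,"y":0,"z":-0.9,"rx":0,"ry":0,"rz":0},
    {"x":0,"y":0,"z":0,"rx":0,"ry":0,"rz":0}
  ]
}}

```text
clock: 7.28
tool_pos: [0.5851, -0.2473, 0.1298]
orientation: [180.0, 0.3, 167.7]
force: [-0.1, 0.1, 0.4]
opening: 0.0418
gripper_force: 30.0
```

Request:
{"op": "play_rows", "data": {
  "motion": [
    {"x":0.2,"y":0.5,"z":0,"rx":0,"ry":0,"rz":0},
    {"x":0.4,"y":1,"z":0,"rx":0,"ry":0,"rz":0},
    {"x":0.4,"y":1,"z":0,"rx":0,"ry":0,"rz":0},
    {"x":0.4,"y":1,"z":0,"rx":0,"ry":0,"rz":0},
    {"x":0.4,"y":1,"z":0,"rx":0,"ry":0,"rz":0},
    {"x":0.4,"y":1,"z":0,"rx":0,"ry":0,"rz":0},
    {"x":0.4,"y":1,"z":0,"rx":0,"ry":0,"rz":0},
    {"x":0.4,"y":1,"z":0,"rx":0,"ry":0,"rz":0},
    {"x":0.4,"y":1,"z":0,"rx":0,"ry":0,"rz":0},
    {"x":0.4,"y":1,"z":0,"rx":0,"ry":0,"rz":0},
    {"x":0.4,"y":1,"z":0,"rx":0,"ry":0,"rz":0},
    {"x":0.4,"y":1,"z":0,"rx":0,"ry":0,"rz":0},
    {"x":0.4,"y":1,"z":0,"rx":0,"ry":0,"rz":0},
    {"x":0.4,"y":1,"z":0,"rx":0,"ry":0,"rz":0},
    {"x":0.4,"y":1,"z":0,"rx":0,"ry":0,"rz":0},
    {"x":0.4,"y":1,"z":0,"rx":0,"ry":0,"rz":0},
    {"x":0.4,"y":1,"z":0,"rx":0,"ry":0,"rz":0},
    {"x":0.4,"y":1,"z":0,"rx":0,"ry":0,"rz":0},
    {"x":0.4,"y":1,"z":0,"rx":0,"ry":0,"rz":0},
    {"x":0.4,"y":1,"z":0,"rx":0,"ry":0,"rz":0}
  ]
}}

```text
clock: 9.78
tool_pos: [0.496, 0.2717, 0.1259]
orientation: [-179.9, -0.1, 167.7]
force: [0.8, 0.6, 0.3]
opening: 0.041
gripper_force: 30.0
```

Request:
{"op": "play_rows", "data": {
  "motion": [
    {"x":0,"y":0.5,"z":0,"rx":0,"ry":0,"rz":0},
    {"x":0,"y":0,"z":0,"rx":0,"ry":0,"rz":0},
    {"x":0,"y":0,"z":0,"rx":0,"ry":0,"rz":0}
  ]
}}

```text
clock: 10.15
tool_pos: [0.4996, 0.2823, 0.1262]
orientation: [-180.0, -0.0, 167.6]
force: [-0.7, -0.2, -0.7]
opening: 0.0413
gripper_force: 30.0
```

```bash
python3 d.py gcou; python3 -c "
from h import *;import cv2
a=cams.snapshot('scene');cv2.imwrite('pics/s2.png',cv2.resize(a[50:250,220:470],None,fx=3,fy=3,interpolation=2))"
```

```text
10.15 [0.4996 0.2823 0.1262] [-1.7995e+02 -3.0000e-02  1.6764e+02] open 0.0413
gcou units of 25mm, tool xyz: [ 0.02  0.02 -0.  ]
```

View pics/s2.png

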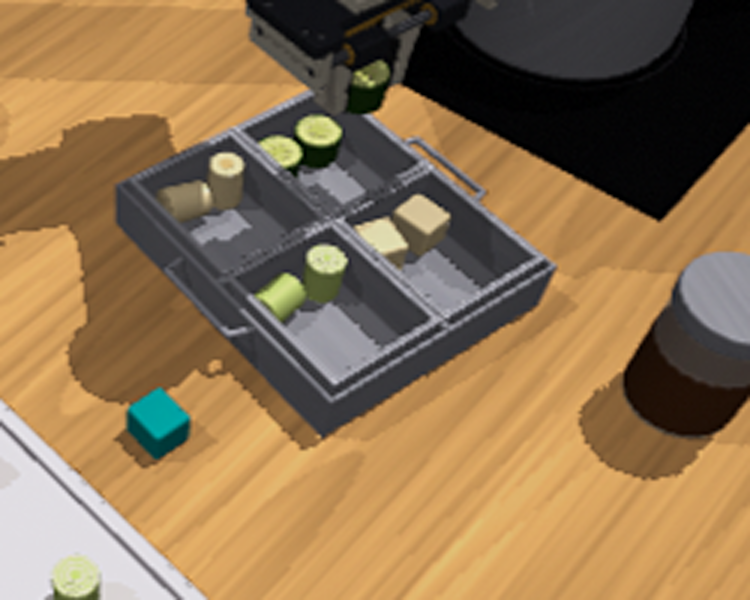

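Request:
{"op": "play_rows", "data": {
  "motion": [
    {"x":0,"y":0,"z":0.4,"rx":0,"ry":0,"rz":0},
    {"x":0,"y":0,"z":0.7,"rx":0,"ry":0,"rz":0},
    {"x":0,"y":0,"z":0.7,"rx":0,"ry":0,"rz":0},
    {"x":0,"y":0,"z":0.7,"rx":0,"ry":0,"rz":0},
    {"x":0,"y":0,"z":0.6,"rx":0,"ry":0,"rz":0},
    {"x":0,"y":0,"z":0.5,"rx":0,"ry":0,"rz":0},
    {"x":0,"y":0,"z":0.4,"rx":0,"ry":0,"rz":0},
    {"x":0,"y":0,"z":0.3,"rx":0,"ry":0,"rz":0},
    {"x":0,"y":0,"z":0.2,"rx":0,"ry":0,"rz":0},
    {"x":0,"y":0,"z":0.1,"rx":0,"ry":0,"rz":0},
    {"x":0,"y":0,"z":0,"rx":0,"ry":0,"rz":0},
    {"x":0,"y":0,"z":0,"rx":0,"ry":0,"rz":0}
  ]
}}

```text
clock: 11.7
tool_pos: [0.5, 0.2833, 0.0119]
orientation: [180.0, 0.0, 167.7]
force: [-0.3, -0.7, -0.4]
opening: 0.0415
gripper_force: 30.0
```

Request:
{"op": "play_rows", "data": {
  "motion": [
    {"x":0,"y":0,"z":0,"rx":0,"ry":0,"rz":0},
    {"x":0,"y":0,"z":0,"rx":0,"ry":0,"rz":0},
    {"x":0,"y":0,"z":0,"rx":0,"ry":0,"rz":0},
    {"x":0,"y":0,"z":0,"rx":0,"ry":0,"rz":0}
  ],
  "fingers": 0.14
}}

```text
clock: 12.2
tool_pos: [0.5005, 0.2846, 0.012]
orientation: [179.9, 0.1, 167.7]
force: [-0.9, 5.1, -0.9]
opening: 0.0499
gripper_force: 2.4
```

Request:
{"op": "play_rows", "data": {
  "motion": [
    {"x":0,"y":0.0,"z":0,"rx":0,"ry":0,"rz":0},
    {"x":0,"y":0,"z":0,"rx":0,"ry":0,"rz":0}
  ],
  "fingers": 0.06
}}

```text
clock: 12.45
tool_pos: [0.5, 0.2832, 0.0118]
orientation: [180.0, 0.0, 167.7]
force: [0.3, 1.3, 1.5]
opening: 0.0467
gripper_force: 0.6
```

Request:
{"op": "play_rows", "data": {
  "motion": [
    {"x":0,"y":0,"z":-0.2,"rx":0,"ry":0,"rz":0},
    {"x":0,"y":0,"z":-0.4,"rx":0,"ry":0,"rz":0},
    {"x":0,"y":0,"z":-0.8,"rx":0,"ry":0,"rz":0},
    {"x":0,"y":0,"z":-0.9,"rx":0,"ry":0,"rz":0},
    {"x":0,"y":0,"z":-0.9,"rx":0,"ry":0,"rz":0},
    {"x":0,"y":0,"z":-0.9,"rx":0,"ry":0,"rz":0},
    {"x":0,"y":0,"z":0,"rx":0,"ry":0,"rz":0}
  ]
}}

```text
clock: 13.32
tool_pos: [0.5007, 0.2838, 0.1166]
orientation: [179.8, 0.1, 167.7]
force: [0.5, -1.4, 0.1]
opening: 0.0468
gripper_force: 0.0
```

```bash
python3 d.py leek gleek
```

```text
13.32 [0.5007 0.2838 0.1166] [1.7982e+02 1.3000e-01 1.6768e+02] open 0.0468
leek units of 25mm, tool xyz: [ -7.5  -16.07  -0.04]
gleek units of 25mm, tool xyz: [ 2.43 11.71  0.03]
```

Request:
{"op": "play_rows", "data": {
  "motion": [
    {"x":-0.44,"y":-0.95,"z":0,"rx":0,"ry":0,"rz":0},
    {"x":-0.44,"y":-0.95,"z":0,"rx":0,"ry":0,"rz":0},
    {"x":-0.44,"y":-0.95,"z":0,"rx":0,"ry":0,"rz":0},
    {"x":-0.44,"y":-0.95,"z":0,"rx":0,"ry":0,"rz":0},
    {"x":-0.44,"y":-0.95,"z":0,"rx":0,"ry":0,"rz":0},
    {"x":-0.44,"y":-0.95,"z":0,"rx":0,"ry":0,"rz":0},
    {"x":-0.44,"y":-0.95,"z":0,"rx":0,"ry":0,"rz":0},
    {"x":-0.44,"y":-0.95,"z":0,"rx":0,"ry":0,"rz":0},
    {"x":-0.44,"y":-0.95,"z":0,"rx":0,"ry":0,"rz":0},
    {"x":-0.44,"y":-0.95,"z":0,"rx":0,"ry":0,"rz":0},
    {"x":-0.44,"y":-0.95,"z":0,"rx":0,"ry":0,"rz":0},
    {"x":-0.44,"y":-0.95,"z":0,"rx":0,"ry":0,"rz":0},
    {"x":-0.44,"y":-0.95,"z":0,"rx":0,"ry":0,"rz":0},
    {"x":-0.44,"y":-0.95,"z":0,"rx":0,"ry":0,"rz":0},
    {"x":-0.44,"y":-0.95,"z":0,"rx":0,"ry":0,"rz":0},
    {"x":-0.44,"y":-0.95,"z":0,"rx":0,"ry":0,"rz":0},
    {"x":-0.44,"y":-0.9,"z":0,"rx":0,"ry":0,"rz":0},
    {"x":0,"y":0,"z":0,"rx":0,"ry":0,"rz":0},
    {"x":0,"y":0,"z":0,"rx":0,"ry":0,"rz":0}
  ],
  "fingers": 0.4
}}

```text
clock: 15.7
tool_pos: [0.5961, -0.1499, 0.1136]
orientation: [-180.0, -0.1, 167.6]
force: [-0.4, 0.6, -0.4]
opening: 0.0612
gripper_force: 0.0
```

```bash
python3 d.py leek gleek
```

```text
15.7 [ 0.5961 -0.1499  0.1136] [-1.8000e+02 -5.0000e-02  1.6764e+02] open 0.0612
leek units of 25mm, tool xyz: [-0.08  0.07 -0.  ]
gleek units of 25mm, tool xyz: [ 2.44 11.71  0.  ]
```

Request:
{"op": "play_rows", "data": {
  "motion": [
    {"x":-0.08,"y":0.07,"z":0.4,"rx":0,"ry":0,"rz":0},
    {"x":0,"y":0,"z":0.6,"rx":0,"ry":0,"rz":0},
    {"x":0,"y":0,"z":0.6,"rx":0,"ry":0,"rz":0},
    {"x":0,"y":0,"z":0.6,"rx":0,"ry":0,"rz":0},
    {"x":0,"y":0,"z":0.6,"rx":0,"ry":0,"rz":0},
    {"x":0,"y":0,"z":0.5,"rx":0,"ry":0,"rz":0},
    {"x":0,"y":0,"z":0.4,"rx":0,"ry":0,"rz":0},
    {"x":0,"y":0,"z":0.2,"rx":0,"ry":0,"rz":0},
    {"x":0,"y":0,"z":0,"rx":0,"ry":0,"rz":0},
    {"x":0,"y":0,"z":0,"rx":0,"ry":0,"rz":0}
  ]
}}

```text
clock: 16.95
tool_pos: [0.5993, -0.1487, 0.017]
orientation: [180.0, 0.0, 167.7]
force: [-1.2, -0.2, 0.2]
opening: 0.0611
gripper_force: 0.0
```

Request:
{"op": "play_rows", "data": {
  "motion": [
    {"x":0,"y":0,"z":0,"rx":0,"ry":0,"rz":0},
    {"x":0,"y":0,"z":0,"rx":0,"ry":0,"rz":0},
    {"x":0,"y":0,"z":0,"rx":0,"ry":0,"rz":0},
    {"x":0,"y":0,"z":0,"rx":0,"ry":0,"rz":0},
    {"x":0,"y":0,"z":0,"rx":0,"ry":0,"rz":0},
    {"x":0,"y":0,"z":0,"rx":0,"ry":0,"rz":0}
  ],
  "fingers": -1
}}

```text
clock: 17.7
tool_pos: [0.599, -0.1487, 0.0167]
orientation: [180.0, 0.0, 167.7]
force: [-0.4, -0.0, 2.1]
opening: 0.0313
gripper_force: 30.0
```

Request:
{"op": "play_rows", "data": {
  "motion": [
    {"x":0,"y":0,"z":-0.3,"rx":0,"ry":0,"rz":0},
    {"x":0,"y":0,"z":-0.6,"rx":0,"ry":0,"rz":0},
    {"x":0,"y":0,"z":-0.9,"rx":0,"ry":0,"rz":0},
    {"x":0,"y":0,"z":-0.9,"rx":0,"ry":0,"rz":0},
    {"x":0,"y":0,"z":-0.9,"rx":0,"ry":0,"rz":0},
    {"x":0,"y":0,"z":-0.6,"rx":0,"ry":0,"rz":0},
    {"x":0,"y":0,"z":0,"rx":0,"ry":0,"rz":0}
  ]
}}

```text
clock: 18.58
tool_pos: [0.5998, -0.1487, 0.1232]
orientation: [180.0, 0.2, 167.7]
force: [0.7, 0.3, -1.1]
opening: 0.0316
gripper_force: 30.0
```

```bash
python3 d.py gleek
```

```text
18.57 [ 0.5998 -0.1487  0.1232] [1.7996e+02 1.6000e-01 1.6768e+02] open 0.0316
gleek units of 25mm, tool xyz: [ 2.49 11.7   0.  ]
```

Request:
{"op": "play_rows", "data": {
  "motion": [
    {"x":0.1,"y":0.5,"z":0,"rx":0,"ry":0,"rz":0},
    {"x":0.2,"y":1,"z":0,"rx":0,"ry":0,"rz":0},
    {"x":0.2,"y":1,"z":0,"rx":0,"ry":0,"rz":0},
    {"x":0.2,"y":1,"z":0,"rx":0,"ry":0,"rz":0},
    {"x":0.2,"y":1,"z":0,"rx":0,"ry":0,"rz":0},
    {"x":0.2,"y":1,"z":0,"rx":0,"ry":0,"rz":0},
    {"x":0.2,"y":1,"z":0,"rx":0,"ry":0,"rz":0},
    {"x":0.2,"y":1,"z":0,"rx":0,"ry":0,"rz":0},
    {"x":0.2,"y":1,"z":0,"rx":0,"ry":0,"rz":0},
    {"x":0.2,"y":1,"z":0,"rx":0,"ry":0,"rz":0},
    {"x":0.2,"y":1,"z":0,"rx":0,"ry":0,"rz":0},
    {"x":0.2,"y":0.8,"z":0,"rx":0,"ry":0,"rz":0},
    {"x":0.2,"y":0.5,"z":0,"rx":0,"ry":0,"rz":0},
    {"x":0,"y":0,"z":0,"rx":0,"ry":0,"rz":0},
    {"x":0,"y":0,"z":0,"rx":0,"ry":0,"rz":0}
  ]
}}

```text
clock: 20.45
tool_pos: [0.6007, 0.1524, 0.1214]
orientation: [-180.0, -0.0, 167.7]
force: [-0.2, 0.1, -0.4]
opening: 0.0314
gripper_force: 30.0
```

```bash
python3 d.py gleek; python3 -c "
from h import *;import cv2
a=cams.snapshot('top');b=cams.snapshot('scene')
cv2.imwrite('pics/s3.png',cv2.hconcat([cv2.resize(x,(400,400),interpolation=2) for x in (a[110:260,60:210],b[50:250,220:420])]))"
```

```text
20.45 [0.6007 0.1524 0.1214] [-1.7998e+02 -2.0000e-02  1.6766e+02] open 0.0314
gleek units of 25mm, tool xyz: [-0.05 -0.08  0.  ]
```

View pics/s3.png

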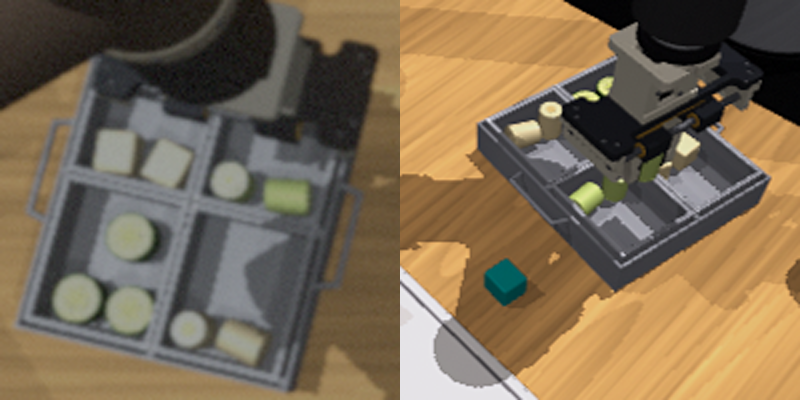

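The courgette round lies on the floor of its insert, beside its kind, and the leek is held above the leek insert. Lowering it now.

Request:
{"op": "play_rows", "data": {
  "motion": [
    {"x":0,"y":0,"z":0.4,"rx":0,"ry":0,"rz":0},
    {"x":0,"y":0,"z":0.7,"rx":0,"ry":0,"rz":0},
    {"x":0,"y":0,"z":0.7,"rx":0,"ry":0,"rz":0},
    {"x":0,"y":0,"z":0.7,"rx":0,"ry":0,"rz":0},
    {"x":0,"y":0,"z":0.6,"rx":0,"ry":0,"rz":0},
    {"x":0,"y":0,"z":0.5,"rx":0,"ry":0,"rz":0},
    {"x":0,"y":0,"z":0.4,"rx":0,"ry":0,"rz":0},
    {"x":0,"y":0,"z":0.2,"rx":0,"ry":0,"rz":0},
    {"x":0,"y":0,"z":0.1,"rx":0,"ry":0,"rz":0},
    {"x":0,"y":0,"z":0,"rx":0,"ry":0,"rz":0},
    {"x":0,"y":0,"z":0,"rx":0,"ry":0,"rz":0}
  ]
}}

```text
clock: 21.92
tool_pos: [0.6012, 0.153, 0.0145]
orientation: [180.0, 0.0, 167.7]
force: [-0.3, 0.3, 0.0]
opening: 0.0316
gripper_force: 30.0
```

Request:
{"op": "play_rows", "data": {
  "motion": [
    {"x":0,"y":0,"z":0,"rx":0,"ry":0,"rz":0},
    {"x":0,"y":0,"z":0,"rx":0,"ry":0,"rz":0},
    {"x":0,"y":0,"z":0,"rx":0,"ry":0,"rz":0},
    {"x":0,"y":0,"z":0,"rx":0,"ry":0,"rz":0}
  ],
  "fingers": -0.1
}}

```text
clock: 22.42
tool_pos: [0.6009, 0.1528, 0.0141]
orientation: [180.0, 0.0, 167.7]
force: [-0.6, -0.2, -0.4]
opening: 0.0391
gripper_force: 0.0
```

Request:
{"op": "play_rows", "data": {
  "motion": [
    {"x":0,"y":0,"z":-0.2,"rx":0,"ry":0,"rz":0},
    {"x":0,"y":0,"z":-0.4,"rx":0,"ry":0,"rz":0},
    {"x":0,"y":0,"z":-0.8,"rx":0,"ry":0,"rz":0},
    {"x":0,"y":0,"z":-0.9,"rx":0,"ry":0,"rz":0},
    {"x":0,"y":0,"z":-0.9,"rx":0,"ry":0,"rz":0},
    {"x":0,"y":0,"z":-0.9,"rx":0,"ry":0,"rz":0},
    {"x":0,"y":0,"z":0,"rx":0,"ry":0,"rz":0}
  ]
}}

```text
clock: 23.3
tool_pos: [0.6022, 0.1535, 0.1195]
orientation: [179.8, 0.2, 167.7]
force: [-0.4, 0.7, -1.1]
opening: 0.0396
gripper_force: 0.0
```

```bash
python3 d.py par gpar
```

```text
23.3 [0.6022 0.1535 0.1195] [179.84   0.2  167.69] open 0.0396
par units of 25mm, tool xyz: [  2.26 -16.31  -0.05]
gpar units of 25mm, tool xyz: [ 2.87 16.17  0.04]
```

Request:
{"op": "play_rows", "data": {
  "motion": [
    {"x":0.13,"y":-0.96,"z":0,"rx":0,"ry":0,"rz":0},
    {"x":0.13,"y":-0.96,"z":0,"rx":0,"ry":0,"rz":0},
    {"x":0.13,"y":-0.96,"z":0,"rx":0,"ry":0,"rz":0},
    {"x":0.13,"y":-0.96,"z":0,"rx":0,"ry":0,"rz":0},
    {"x":0.13,"y":-0.96,"z":0,"rx":0,"ry":0,"rz":0},
    {"x":0.13,"y":-0.96,"z":0,"rx":0,"ry":0,"rz":0},
    {"x":0.13,"y":-0.96,"z":0,"rx":0,"ry":0,"rz":0},
    {"x":0.13,"y":-0.96,"z":0,"rx":0,"ry":0,"rz":0},
    {"x":0.13,"y":-0.96,"z":0,"rx":0,"ry":0,"rz":0},
    {"x":0.13,"y":-0.96,"z":0,"rx":0,"ry":0,"rz":0},
    {"x":0.13,"y":-0.96,"z":0,"rx":0,"ry":0,"rz":0},
    {"x":0.13,"y":-0.96,"z":0,"rx":0,"ry":0,"rz":0},
    {"x":0.13,"y":-0.96,"z":0,"rx":0,"ry":0,"rz":0},
    {"x":0.13,"y":-0.96,"z":0,"rx":0,"ry":0,"rz":0},
    {"x":0.13,"y":-0.96,"z":0,"rx":0,"ry":0,"rz":0},
    {"x":0.13,"y":-0.96,"z":0,"rx":0,"ry":0,"rz":0},
    {"x":0.13,"y":-0.96,"z":0,"rx":0,"ry":0,"rz":0},
    {"x":0,"y":0,"z":0,"rx":0,"ry":0,"rz":0},
    {"x":0,"y":0,"z":0,"rx":0,"ry":0,"rz":0}
  ],
  "fingers": 0.4
}}

```text
clock: 25.68
tool_pos: [0.4596, -0.2342, 0.1165]
orientation: [180.0, 0.0, 167.6]
force: [-0.6, 0.1, -0.6]
opening: 0.0612
gripper_force: 0.0
```

```bash
python3 d.py par gpar
```

```text
25.68 [ 0.4596 -0.2342  0.1165] [180.     0.   167.64] open 0.0612
par units of 25mm, tool xyz: [-0.01  0.06  0.  ]
gpar units of 25mm, tool xyz: [ 2.88 16.17  0.  ]
```

Request:
{"op": "play_rows", "data": {
  "motion": [
    {"x":0,"y":0.05,"z":0.4,"rx":0,"ry":0,"rz":0},
    {"x":0,"y":0,"z":0.6,"rx":0,"ry":0,"rz":0},
    {"x":0,"y":0,"z":0.6,"rx":0,"ry":0,"rz":0},
    {"x":0,"y":0,"z":0.6,"rx":0,"ry":0,"rz":0},
    {"x":0,"y":0,"z":0.6,"rx":0,"ry":0,"rz":0},
    {"x":0,"y":0,"z":0.6,"rx":0,"ry":0,"rz":0},
    {"x":0,"y":0,"z":0.4,"rx":0,"ry":0,"rz":0},
    {"x":0,"y":0,"z":0.2,"rx":0,"ry":0,"rz":0},
    {"x":0,"y":0,"z":0,"rx":0,"ry":0,"rz":0},
    {"x":0,"y":0,"z":0,"rx":0,"ry":0,"rz":0}
  ]
}}

```text
clock: 26.92
tool_pos: [0.4604, -0.2328, 0.017]
orientation: [180.0, 0.0, 167.7]
force: [0.1, 0.2, -0.2]
opening: 0.0612
gripper_force: 0.0
```

Request:
{"op": "play_rows", "data": {
  "motion": [
    {"x":0,"y":0,"z":0,"rx":0,"ry":0,"rz":0},
    {"x":0,"y":0,"z":0,"rx":0,"ry":0,"rz":0},
    {"x":0,"y":0,"z":0,"rx":0,"ry":0,"rz":0},
    {"x":0,"y":0,"z":0,"rx":0,"ry":0,"rz":0},
    {"x":0,"y":0,"z":0,"rx":0,"ry":0,"rz":0},
    {"x":0,"y":0,"z":0,"rx":0,"ry":0,"rz":0}
  ],
  "fingers": -1
}}

```text
clock: 27.68
tool_pos: [0.4601, -0.2328, 0.0167]
orientation: [-180.0, 0.0, 167.7]
force: [-0.9, -0.3, 1.7]
opening: 0.0318
gripper_force: 30.0
```

Request:
{"op": "play_rows", "data": {
  "motion": [
    {"x":0,"y":0,"z":-0.3,"rx":0,"ry":0,"rz":0},
    {"x":0,"y":0,"z":-0.6,"rx":0,"ry":0,"rz":0},
    {"x":0,"y":0,"z":-0.9,"rx":0,"ry":0,"rz":0},
    {"x":0,"y":0,"z":-0.9,"rx":0,"ry":0,"rz":0},
    {"x":0,"y":0,"z":-0.9,"rx":0,"ry":0,"rz":0},
    {"x":0,"y":0,"z":-0.6,"rx":0,"ry":0,"rz":0},
    {"x":0,"y":0,"z":0,"rx":0,"ry":0,"rz":0}
  ]
}}

```text
clock: 28.55
tool_pos: [0.4608, -0.2328, 0.123]
orientation: [180.0, 0.2, 167.7]
force: [0.3, 0.3, -0.8]
opening: 0.0318
gripper_force: 29.9
```

```bash
python3 d.py gpar
```

```text
28.55 [ 0.4608 -0.2328  0.123 ] [1.7998e+02 1.7000e-01 1.6768e+02] open 0.0318
gpar units of 25mm, tool xyz: [ 2.9  16.16 -0.  ]
```

Request:
{"op": "play_rows", "data": {
  "motion": [
    {"x":0.17,"y":0.5,"z":0,"rx":0,"ry":0,"rz":0},
    {"x":0.17,"y":1,"z":0,"rx":0,"ry":0,"rz":0},
    {"x":0.17,"y":1,"z":0,"rx":0,"ry":0,"rz":0},
    {"x":0.17,"y":1,"z":0,"rx":0,"ry":0,"rz":0},
    {"x":0.17,"y":1,"z":0,"rx":0,"ry":0,"rz":0},
    {"x":0.17,"y":1,"z":0,"rx":0,"ry":0,"rz":0},
    {"x":0.17,"y":1,"z":0,"rx":0,"ry":0,"rz":0},
    {"x":0.17,"y":1,"z":0,"rx":0,"ry":0,"rz":0},
    {"x":0.17,"y":1,"z":0,"rx":0,"ry":0,"rz":0},
    {"x":0.17,"y":1,"z":0,"rx":0,"ry":0,"rz":0},
    {"x":0.17,"y":1,"z":0,"rx":0,"ry":0,"rz":0},
    {"x":0.17,"y":1,"z":0,"rx":0,"ry":0,"rz":0},
    {"x":0.17,"y":1,"z":0,"rx":0,"ry":0,"rz":0},
    {"x":0.17,"y":1,"z":0,"rx":0,"ry":0,"rz":0},
    {"x":0.17,"y":1,"z":0,"rx":0,"ry":0,"rz":0},
    {"x":0.17,"y":1,"z":0,"rx":0,"ry":0,"rz":0},
    {"x":0.17,"y":0.75,"z":0,"rx":0,"ry":0,"rz":0},
    {"x":0,"y":0,"z":0,"rx":0,"ry":0,"rz":0},
    {"x":0,"y":0,"z":0,"rx":0,"ry":0,"rz":0}
  ]
}}

```text
clock: 30.92
tool_pos: [0.4757, 0.1792, 0.1212]
orientation: [-180.0, -0.0, 167.7]
force: [-0.0, -1.0, -0.4]
opening: 0.0317
gripper_force: 29.9
```

```bash
python3 d.py gpar
```

```text
30.93 [0.4757 0.1792 0.1212] [-1.7996e+02 -4.0000e-02  1.6768e+02] open 0.0317
gpar units of 25mm, tool xyz: [-0.04 -0.07  0.  ]
```

Request:
{"op": "play_rows", "data": {
  "motion": [
    {"x":0,"y":0,"z":0.4,"rx":0,"ry":0,"rz":0},
    {"x":0,"y":0,"z":0.7,"rx":0,"ry":0,"rz":0},
    {"x":0,"y":0,"z":0.7,"rx":0,"ry":0,"rz":0},
    {"x":0,"y":0,"z":0.7,"rx":0,"ry":0,"rz":0},
    {"x":0,"y":0,"z":0.6,"rx":0,"ry":0,"rz":0},
    {"x":0,"y":0,"z":0.5,"rx":0,"ry":0,"rz":0},
    {"x":0,"y":0,"z":0.4,"rx":0,"ry":0,"rz":0},
    {"x":0,"y":0,"z":0.2,"rx":0,"ry":0,"rz":0},
    {"x":0,"y":0,"z":0.1,"rx":0,"ry":0,"rz":0},
    {"x":0,"y":0,"z":0,"rx":0,"ry":0,"rz":0},
    {"x":0,"y":0,"z":0,"rx":0,"ry":0,"rz":0}
  ]
}}

```text
clock: 32.3
tool_pos: [0.4764, 0.1798, 0.0144]
orientation: [180.0, 0.0, 167.7]
force: [0.9, 0.3, -0.4]
opening: 0.0316
gripper_force: 29.9
```

Request:
{"op": "play_rows", "data": {
  "motion": [
    {"x":0,"y":0,"z":0,"rx":0,"ry":0,"rz":0},
    {"x":0,"y":0,"z":0,"rx":0,"ry":0,"rz":0},
    {"x":0,"y":0,"z":0,"rx":0,"ry":0,"rz":0},
    {"x":0,"y":0,"z":0,"rx":0,"ry":0,"rz":0}
  ],
  "fingers": -0.06
}}

```text
clock: 32.8
tool_pos: [0.4763, 0.1796, 0.0141]
orientation: [180.0, 0.0, 167.7]
force: [-0.8, -0.2, -0.5]
opening: 0.0414
gripper_force: 0.0
```

Request:
{"op": "play_rows", "data": {
  "motion": [
    {"x":0,"y":0,"z":-0.2,"rx":0,"ry":0,"rz":0},
    {"x":0,"y":0,"z":-0.4,"rx":0,"ry":0,"rz":0},
    {"x":0,"y":0,"z":-0.8,"rx":0,"ry":0,"rz":0},
    {"x":0,"y":0,"z":-0.9,"rx":0,"ry":0,"rz":0},
    {"x":0,"y":0,"z":-0.9,"rx":0,"ry":0,"rz":0},
    {"x":0,"y":0,"z":-0.9,"rx":0,"ry":0,"rz":0},
    {"x":0,"y":0,"z":0,"rx":0,"ry":0,"rz":0}
  ]
}}

```text
clock: 33.67
tool_pos: [0.4773, 0.1804, 0.1191]
orientation: [179.8, 0.2, 167.7]
force: [-0.6, -0.2, -0.3]
opening: 0.041
gripper_force: 0.0
```

```bash
python3 d.py cel gcel
```

```text
33.67 [0.4773 0.1804 0.1191] [1.7981e+02 1.6000e-01 1.6769e+02] open 0.041
cel units of 25mm, tool xyz: [ -2.07 -12.3   -0.04]
gcel units of 25mm, tool xyz: [-3.03 16.49  0.06]
```

Request:
{"op": "play_rows", "data": {
  "motion": [
    {"x":-0.16,"y":-0.95,"z":0,"rx":0,"ry":0,"rz":0},
    {"x":-0.16,"y":-0.95,"z":0,"rx":0,"ry":0,"rz":0},
    {"x":-0.16,"y":-0.95,"z":0,"rx":0,"ry":0,"rz":0},
    {"x":-0.16,"y":-0.95,"z":0,"rx":0,"ry":0,"rz":0},
    {"x":-0.16,"y":-0.95,"z":0,"rx":0,"ry":0,"rz":0},
    {"x":-0.16,"y":-0.95,"z":0,"rx":0,"ry":0,"rz":0},
    {"x":-0.16,"y":-0.95,"z":0,"rx":0,"ry":0,"rz":0},
    {"x":-0.16,"y":-0.95,"z":0,"rx":0,"ry":0,"rz":0},
    {"x":-0.16,"y":-0.95,"z":0,"rx":0,"ry":0,"rz":0},
    {"x":-0.16,"y":-0.95,"z":0,"rx":0,"ry":0,"rz":0},
    {"x":-0.16,"y":-0.95,"z":0,"rx":0,"ry":0,"rz":0},
    {"x":-0.16,"y":-0.95,"z":0,"rx":0,"ry":0,"rz":0},
    {"x":-0.16,"y":-0.9,"z":0,"rx":0,"ry":0,"rz":0},
    {"x":0,"y":0,"z":0,"rx":0,"ry":0,"rz":-1},
    {"x":0,"y":0,"z":0,"rx":0,"ry":0,"rz":-1},
    {"x":0,"y":0,"z":0,"rx":0,"ry":0,"rz":-1},
    {"x":0,"y":0,"z":0,"rx":0,"ry":0,"rz":-0.1},
    {"x":0,"y":0,"z":0,"rx":0,"ry":0,"rz":0},
    {"x":0,"y":0,"z":0,"rx":0,"ry":0,"rz":0}
  ],
  "fingers": 0.4
}}

```text
clock: 36.05
tool_pos: [0.4611, -0.1321, 0.1164]
orientation: [180.0, -0.0, -180.0]
force: [0.3, -0.5, 0.1]
opening: 0.0616
gripper_force: 0.0
```

```bash
python3 d.py cel gcel
```

```text
36.05 [ 0.4611 -0.1321  0.1164] [ 1.8000e+02 -2.0000e-02 -1.7998e+02] open 0.0616
cel units of 25mm, tool xyz: [-0.05  0.04 -0.  ]
gcel units of 25mm, tool xyz: [-6.48 15.47 -0.  ]
```

Request:
{"op": "play_rows", "data": {
  "motion": [
    {"x":-0.05,"y":0.05,"z":0.4,"rx":0,"ry":0,"rz":0},
    {"x":0,"y":0,"z":0.6,"rx":0,"ry":0,"rz":0},
    {"x":0,"y":0,"z":0.6,"rx":0,"ry":0,"rz":0},
    {"x":0,"y":0,"z":0.6,"rx":0,"ry":0,"rz":0},
    {"x":0,"y":0,"z":0.6,"rx":0,"ry":0,"rz":0},
    {"x":0,"y":0,"z":0.6,"rx":0,"ry":0,"rz":0},
    {"x":0,"y":0,"z":0.4,"rx":0,"ry":0,"rz":0},
    {"x":0,"y":0,"z":0.25,"rx":0,"ry":0,"rz":0},
    {"x":0,"y":0,"z":0,"rx":0,"ry":0,"rz":0},
    {"x":0,"y":0,"z":0,"rx":0,"ry":0,"rz":0}
  ]
}}

```text
clock: 37.3
tool_pos: [0.4629, -0.1307, 0.0157]
orientation: [180.0, 0.0, -179.9]
force: [0.3, 0.3, 0.8]
opening: 0.0618
gripper_force: 0.0
```

Request:
{"op": "play_rows", "data": {
  "motion": [
    {"x":0,"y":0,"z":0,"rx":0,"ry":0,"rz":0},
    {"x":0,"y":0,"z":0,"rx":0,"ry":0,"rz":0},
    {"x":0,"y":0,"z":0,"rx":0,"ry":0,"rz":0},
    {"x":0,"y":0,"z":0,"rx":0,"ry":0,"rz":0},
    {"x":0,"y":0,"z":0,"rx":0,"ry":0,"rz":0},
    {"x":0,"y":0,"z":0,"rx":0,"ry":0,"rz":0}
  ],
  "fingers": -1
}}

```text
clock: 38.05
tool_pos: [0.4627, -0.1307, 0.0154]
orientation: [-180.0, 0.0, -179.9]
force: [-1.1, 0.5, 3.5]
opening: 0.0338
gripper_force: 29.8
```

Request:
{"op": "play_rows", "data": {
  "motion": [
    {"x":0,"y":0,"z":-0.3,"rx":0,"ry":0,"rz":0},
    {"x":0,"y":0,"z":-0.6,"rx":0,"ry":0,"rz":0},
    {"x":0,"y":0,"z":-0.9,"rx":0,"ry":0,"rz":0},
    {"x":0,"y":0,"z":-0.9,"rx":0,"ry":0,"rz":0},
    {"x":0,"y":0,"z":-0.9,"rx":0,"ry":0,"rz":0},
    {"x":0,"y":0,"z":-0.7,"rx":0,"ry":0,"rz":0},
    {"x":0,"y":0,"z":0,"rx":0,"ry":0,"rz":1},
    {"x":0,"y":0,"z":0,"rx":0,"ry":0,"rz":1},
    {"x":0,"y":0,"z":0,"rx":0,"ry":0,"rz":1},
    {"x":0,"y":0,"z":0,"rx":0,"ry":0,"rz":0.1},
    {"x":0,"y":0,"z":0,"rx":0,"ry":0,"rz":0}
  ]
}}

```text
clock: 39.42
tool_pos: [0.4625, -0.1307, 0.123]
orientation: [180.0, 0.0, 167.7]
force: [0.5, -1.0, -0.9]
opening: 0.0337
gripper_force: 29.8
```

```bash
python3 d.py gcel
```

```text
39.42 [ 0.4625 -0.1307  0.123 ] [180.     0.   167.74] open 0.0337
gcel units of 25mm, tool xyz: [-3.04 16.48  0.  ]
```

Request:
{"op": "play_rows", "data": {
  "motion": [
    {"x":-0.18,"y":0.5,"z":0,"rx":0,"ry":0,"rz":0},
    {"x":-0.18,"y":1,"z":0,"rx":0,"ry":0,"rz":0},
    {"x":-0.18,"y":1,"z":0,"rx":0,"ry":0,"rz":0},
    {"x":-0.18,"y":1,"z":0,"rx":0,"ry":0,"rz":0},
    {"x":-0.18,"y":1,"z":0,"rx":0,"ry":0,"rz":0},
    {"x":-0.18,"y":1,"z":0,"rx":0,"ry":0,"rz":0},
    {"x":-0.18,"y":1,"z":0,"rx":0,"ry":0,"rz":0},
    {"x":-0.18,"y":1,"z":0,"rx":0,"ry":0,"rz":0},
    {"x":-0.18,"y":1,"z":0,"rx":0,"ry":0,"rz":0},
    {"x":-0.18,"y":1,"z":0,"rx":0,"ry":0,"rz":0},
    {"x":-0.18,"y":1,"z":0,"rx":0,"ry":0,"rz":0},
    {"x":-0.18,"y":1,"z":0,"rx":0,"ry":0,"rz":0},
    {"x":-0.18,"y":1,"z":0,"rx":0,"ry":0,"rz":0},
    {"x":-0.18,"y":1,"z":0,"rx":0,"ry":0,"rz":0},
    {"x":-0.18,"y":1,"z":0,"rx":0,"ry":0,"rz":0},
    {"x":-0.18,"y":1,"z":0,"rx":0,"ry":0,"rz":0},
    {"x":-0.18,"y":1,"z":0,"rx":0,"ry":0,"rz":0},
    {"x":0,"y":0,"z":0,"rx":0,"ry":0,"rz":0},
    {"x":0,"y":0,"z":0,"rx":0,"ry":0,"rz":0}
  ]
}}

```text
clock: 41.8
tool_pos: [0.6252, 0.2561, 0.1224]
orientation: [-180.0, -0.0, 167.7]
force: [0.7, 0.5, 0.0]
opening: 0.0339
gripper_force: 29.8
```

```bash
python3 d.py gcel
```

```text
41.8 [0.6252 0.2561 0.1224] [-1.7997e+02 -3.0000e-02  1.6768e+02] open 0.0339
gcel units of 25mm, tool xyz: [ 0.03 -0.02  0.  ]
```

Request:
{"op": "play_rows", "data": {
  "motion": [
    {"x":0,"y":0.06,"z":0.4,"rx":0,"ry":0,"rz":0},
    {"x":0,"y":0,"z":0.7,"rx":0,"ry":0,"rz":0},
    {"x":0,"y":0,"z":0.7,"rx":0,"ry":0,"rz":0},
    {"x":0,"y":0,"z":0.7,"rx":0,"ry":0,"rz":0},
    {"x":0,"y":0,"z":0.6,"rx":0,"ry":0,"rz":0},
    {"x":0,"y":0,"z":0.5,"rx":0,"ry":0,"rz":0},
    {"x":0,"y":0,"z":0.4,"rx":0,"ry":0,"rz":0},
    {"x":0,"y":0,"z":0.3,"rx":0,"ry":0,"rz":0},
    {"x":0,"y":0,"z":0.1,"rx":0,"ry":0,"rz":0},
    {"x":0,"y":0,"z":0,"rx":0,"ry":0,"rz":0},
    {"x":0,"y":0,"z":0,"rx":0,"ry":0,"rz":0}
  ]
}}

```text
clock: 43.18
tool_pos: [0.626, 0.2576, 0.0133]
orientation: [180.0, 0.0, 167.7]
force: [-0.2, 0.1, 0.5]
opening: 0.0338
gripper_force: 29.8
```

Request:
{"op": "play_rows", "data": {
  "motion": [
    {"x":0,"y":0,"z":0,"rx":0,"ry":0,"rz":0},
    {"x":0,"y":0,"z":0,"rx":0,"ry":0,"rz":0},
    {"x":0,"y":0,"z":0,"rx":0,"ry":0,"rz":0},
    {"x":0,"y":0,"z":0,"rx":0,"ry":0,"rz":0}
  ],
  "fingers": -0.06
}}

```text
clock: 43.68
tool_pos: [0.6258, 0.2574, 0.0129]
orientation: [180.0, 0.0, 167.7]
force: [0.8, -0.2, -0.1]
opening: 0.0411
gripper_force: 0.0
```

Request:
{"op": "play_rows", "data": {
  "motion": [
    {"x":0,"y":0,"z":-0.2,"rx":0,"ry":0,"rz":0},
    {"x":0,"y":0,"z":-0.4,"rx":0,"ry":0,"rz":0},
    {"x":0,"y":0,"z":-0.8,"rx":0,"ry":0,"rz":0},
    {"x":0,"y":0,"z":-0.9,"rx":0,"ry":0,"rz":0},
    {"x":0,"y":0,"z":-0.9,"rx":0,"ry":0,"rz":0},
    {"x":0,"y":0,"z":-0.9,"rx":0,"ry":0,"rz":0},
    {"x":0,"y":-1,"z":-0.5,"rx":0,"ry":0,"rz":0},
    {"x":0,"y":-1,"z":0,"rx":0,"ry":0,"rz":0},
    {"x":0,"y":-1,"z":0,"rx":0,"ry":0,"rz":0},
    {"x":0,"y":-1,"z":0,"rx":0,"ry":0,"rz":0},
    {"x":0,"y":-1,"z":0,"rx":0,"ry":0,"rz":0},
    {"x":0,"y":-1,"z":0,"rx":0,"ry":0,"rz":0},
    {"x":0,"y":-1,"z":0,"rx":0,"ry":0,"rz":0},
    {"x":0,"y":-1,"z":0,"rx":0,"ry":0,"rz":0},
    {"x":0,"y":-1,"z":0,"rx":0,"ry":0,"rz":0},
    {"x":0,"y":-1,"z":0,"rx":0,"ry":0,"rz":0},
    {"x":0,"y":-1,"z":0,"rx":0,"ry":0,"rz":0},
    {"x":0,"y":-1,"z":0,"rx":0,"ry":0,"rz":0},
    {"x":0,"y":0,"z":0,"rx":0,"ry":0,"rz":0}
  ]
}}

```text
clock: 46.05
tool_pos: [0.561, -0.0376, 0.1278]
orientation: [-180.0, -0.0, 167.6]
force: [0.2, 0.1, -0.0]
opening: 0.0413
gripper_force: 0.0
```

```bash
python3 -c "
from h import *;import cv2
a=cams.snapshot('top')
cv2.imwrite('pics/f.png',cv2.resize(a[110:280,60:420],None,fx=2.2,fy=2.2,interpolation=2))"
```

```text
(no output)
```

View pics/f.png

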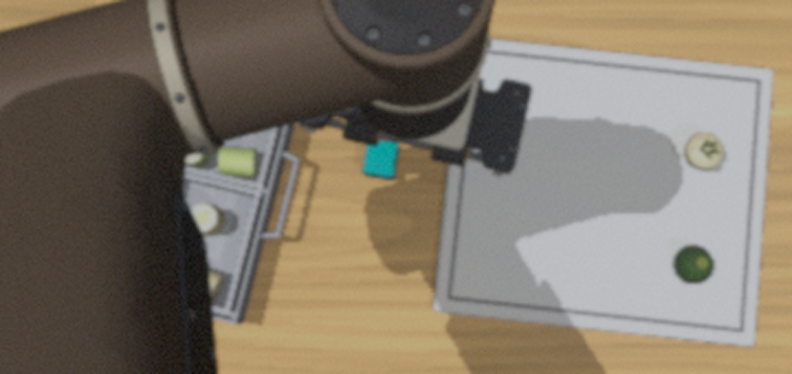

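The trimmings are in place on the board, but the arm hides the inserts. I'll check them in the scene view.

```bash
python3 -c "
from h import *;import cv2
a=cams.snapshot('scene')
cv2.imwrite('pics/f2.png',cv2.resize(a[60:210,240:440],None,fx=3.5,fy=3.5,interpolation=2))"
```

```text
(no output)
```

View pics/f2.png

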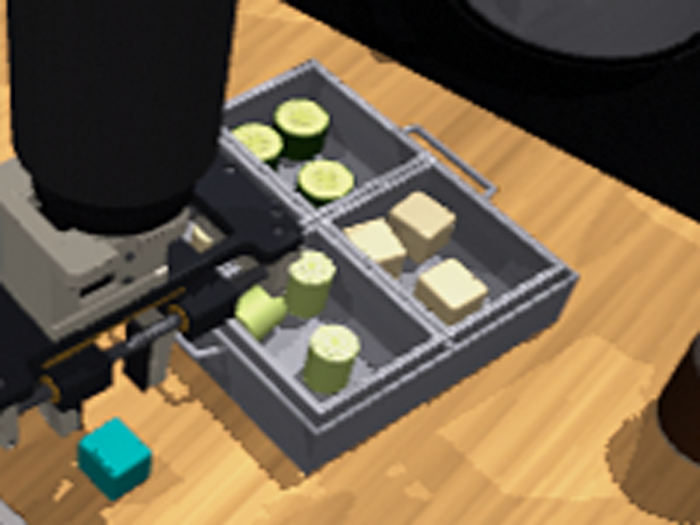

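The courgette, leek and celeriac are down on their floors. The top view shows the parsnip standing in the parsnip insert's free half, about (154,209). All four are placed, so I'm handing in.

```bash
python3 -c "
from plant import workorder
print(workorder.close_job())"
```

```text
the job is handed in; nothing more can be done
None
```

The job is handed in: all four good pieces are in their own inserts beside their kind, and both trimmings are still on the board; close_job returned no verdict.

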